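# Snap the cake tin's lid shut all the way round

## Task

The lid is on the cake tin, but its rim has not clicked in. With the fingertips press down around the rim, section by section, until all six sections have snapped home and the rim lies level all the way round. Only press: do not pick up or tip the tin, leave it standing where it is, and do not disturb the other things on the shelf.

Things in the scene. Friction and masses are not known exactly. Their poses are not given: they have to be found in the camera images.
- tin: round aluminium cake tin with a cake in it, 190 mm across, 73 mm tall, about 0.7 kg, standing loose on the white surface (height 0), wearing its blue plastic lid. Origin at the centre of the tin's underside, z up, x towards the lid's small pull tab
- lid_middle (a point): centre of the blue lid's flat middle (120 mm across, 75 mm above the surface, already seated). Around it the lid's rim, 208 mm across, is split into six 60 degree sections, rim0 to rim5, centred at 0, 60, .. 300 degrees anticlockwise from above from the tin's x axis (tab on rim0). A section that is home lies level, its top 80 mm above the surface; one that is not slants up, outer edge 9 mm higher
- rim0_top (a point): the place to press on rim section 0, marked by three pale 26 mm long ribs: middle of the 18 mm wide flat top of the rim, 91 mm out from the tin's axis; it moves with the section, about 87 mm above the surface while unclipped and 80 mm when clicked home; z is square to the section's top, x outward
- rim0 (a joint): how far rim section 0 is pressed home: 0 rad standing up unclipped, 0.18 rad clicked home. It snaps over: it takes about 7 N downward at its press point to start it, beyond half way it jumps home by itself and stays; it stops on the tin there
- rim1_top (a point): the place to press on rim section 1, marked by three pale 26 mm long ribs: middle of the 18 mm wide flat top of the rim, 91 mm out from the tin's axis; it moves with the section, about 87 mm above the surface while unclipped and 80 mm when clicked home; z is square to the section's top, x outward
- rim1 (a joint): how far rim section 1 is pressed home: 0 rad standing up unclipped, 0.18 rad clicked home. It snaps over: it takes about 7 N downward at its press point to start it, beyond half way it jumps home by itself and stays; it stops on the tin there
- rim2_top (a point): the place to press on rim section 2, marked by three pale 26 mm long ribs: middle of the 18 mm wide flat top of the rim, 91 mm out from the tin's axis; it moves with the section, about 87 mm above the surface while unclipped and 80 mm when clicked home; z is square to the section's top, x outward
- rim2 (a joint): how far rim section 2 is pressed home: 0 rad standing up unclipped, 0.18 rad clicked home. It snaps over: it takes about 7 N downward at its press point to start it, beyond half way it jumps home by itself and stays; it stops on the tin there
- rim3_top (a point): the place to press on rim section 3, marked by three pale 26 mm long ribs: middle of the 18 mm wide flat top of the rim, 91 mm out from the tin's axis; it moves with the section, about 87 mm above the surface while unclipped and 80 mm when clicked home; z is square to the section's top, x outward
- rim3 (a joint): how far rim section 3 is pressed home: 0 rad standing up unclipped, 0.18 rad clicked home. It snaps over: it takes about 7 N downward at its press point to start it, beyond half way it jumps home by itself and stays; it stops on the tin there
- rim4_top (a point): the place to press on rim section 4, marked by three pale 26 mm long ribs: middle of the 18 mm wide flat top of the rim, 91 mm out from the tin's axis; it moves with the section, about 87 mm above the surface while unclipped and 80 mm when clicked home; z is square to the section's top, x outward
- rim4 (a joint): how far rim section 4 is pressed home: 0 rad standing up unclipped, 0.18 rad clicked home. It snaps over: it takes about 7 N downward at its press point to start it, beyond half way it jumps home by itself and stays; it stops on the tin there
- rim5_top (a point): the place to press on rim section 5, marked by three pale 26 mm long ribs: middle of the 18 mm wide flat top of the rim, 91 mm out from the tin's axis; it moves with the section, about 87 mm above the surface while unclipped and 80 mm when clicked home; z is square to the section's top, x outward
- rim5 (a joint): how far rim section 5 is pressed home: 0 rad standing up unclipped, 0.18 rad clicked home. It snaps over: it takes about 7 N downward at its press point to start it, beyond half way it jumps home by itself and stays; it stops on the tin there
- jar_big: glass jar with a shut spring-clip lid, 96 mm across, 123 mm tall; bystander, leave it alone; origin at the centre of its underside
- jar_small: smaller glass jar with a shut spring-clip lid, 84 mm across, 105 mm tall; bystander, leave it alone; origin at the centre of its underside
- mug: white mug, 80 mm across, 92 mm tall; bystander, leave it alone; origin at the centre of its underside
- scoop: red plastic scoop lying flat, about 195 mm long, 55 mm wide, 36 mm tall; bystander, leave it alone; origin under the back wall of its bowl, x towards the bowl's mouth
- coaster: round wooden coaster, 96 mm across, 10 mm thick; bystander, leave it alone; origin at the centre of its underside
- spatula: kitchen spatula lying flat along its x axis, 240 mm long; bystander, leave it alone
- timer: yellow and white egg timer, 68 mm across, 63 mm tall; bystander, leave it alone; origin at the centre of its underside

How it is judged:
At the end, for the whole second after the job is handed in: All six rim sections are clicked home (each joint above 0.16 of 0.18 rad); the tin stands upright (within 0.05 rad), at rest, within 30 mm of where it stood (value of joint each of rim0, rim1, rim2, rim3, rim4, rim5 above 0.16 rad and distance of tin from where it was at the start of the episode below 0.03 m and angle between tin's own z axis and vertical below 0.05 rad and linear speed of tin below 0.01 m/s); the robot touches nothing.
It fails at once if the tin is lifted off the surface (height (world z) of tin above 0.01 m).
It fails at once if the tin is tipped (angle between tin's own z axis and vertical above 0.12 rad).
It fails at once if the tin is pushed away from its place (distance of tin from where it was at the start of the episode above 0.05 m).
It fails at once if another thing on the shelf (jars, mug, scoop, coaster, spatula, timer) is moved more than 25 mm (distance of any of jar_big, jar_small, mug, scoop, coaster, spatula, timer from where it was at the start of the episode above 0.025 m).
It also fails if it takes over 58 s, if anything falls off the work surface, if the arm or the gripper's body presses on something with over 40 N, if the wrist force passes 120 N, or if a joint passes its speed limit or range.

## Robot

A 6-joint arm with a two-finger parallel gripper is mounted at the origin on the work surface. World frame = base frame: x ahead of the robot, y to its left, z up, the work surface at z = 0. Lengths are in m, angles in rad, forces in N, time in s.
With the tool pointing down it reaches from about 0.225 to 0.875 m from the base axis. Payload 3.4 kg.
Tool frame: the origin (TCP) lies between the finger pads; the fingertips stand 8 mm ahead of it and the grasp point (between the pads) lies 11 mm behind it; z points along the fingers, y is the line along which they close (so a half turn about z gives the same grasp; the last joint's range is limited). The gripper opens to 85 mm and grips with 20 to 120 N. Pads are 22 mm wide; open, the fingers measure 114 mm over their backs; the gripper's body (76 mm by 85 mm) begins 54 mm behind the grasp point. The pads swing forward as they close: fully open they stand 13 mm farther back than shut.
Start: joints at [1.195, 0.276, 1.505, -0, 1.361, -0.121], TCP at [0.145, 0.556, 0.239] pointing down, gripper open.
Joint ranges: [-2.89, 2.89], [-0.75, 2.08], [0.22, 2.7], [-1.18, 4.32], [0.11, 2.71], [-2.7, 2.7]. Speed limits (rad/s): [2.57, 2.57, 3.14, 3.14, 3.14, 3.14].

## Interface

Orientations are given as a unit quaternion [w, x, y, z].
In Python, from rig import manip gives the robot as it stands.
- The arm moves only by the tool move_arm, never from a script. Its argument "deltas" is a list that holds one entry, the list of rows, each a list of 5 numbers: the shift along the tool's x, y, z normalised to -1 to 1, where 1 is 80 cm, then the turn about the tool's z normalised to -1 to 1, where 1 is 120 degrees, then the closure, from -1 (fully open) to 1 (shut). In form: [[[tx, ty, tz, twist, grip], ...]]. A call has 1 to 12 rows; each row is the pose to reach, as a shift and turn from the pose commanded when the call began, along the tool's axes at that moment; what a row does not reach only later rows make up. A row lasts 1/10 s, in which the tool goes at most 50 mm and 8.59 degrees, less where a joint would pass 70% of its speed; a pose out of reach is approached as far as the arm can. A call with a number of a shift or a turn outside -1 to 1 is refused whole. A call with a gripper value outside its range is refused whole. The fingers move at their own pace and stop on an object; "squeeze" is the grip in N (left out, the last holds). Time passes only in rows, so rows that repeat a pose let the fingers close. It gives the time, the measured TCP pose, the force, the opening and the grip force at its end, in the units of the state.
- manip.get_state(): the state, without advancing time (a new reading comes with each control period).
- manip.get_image(name): name is "side" or "top" or "wrist"; returns the picture (384x512x3 uint8, red, green, blue); there is no depth.
- manip.camera_params(name): a dict with "fx", "fy", "cx", "cy" (pixels), "R" (3x3) and "t" (3): a world point X has camera coordinates R X + t; the wrist camera has in their place "tool_from_camera" (4x4, takes a point from camera to tool coordinates, whose origin is the TCP and whose axes are the flange's). Camera axes: x right, y down, z forward; pixel columns grow to the right and rows downward; lengths in m; the calibration is good to about 2 mm. The wrist camera is an equidistant fisheye: a pixel r from the principal point sees the ray r / f radians off the axis. A picture is of the moment at which its call begins: read the wrist's pose just before it. camera_params takes no time and is no camera call.
- manip.sign_off(): hands the job in; it is judged then, once.
The state is a dict: "clock": time; "qpos": joint angles; "qd": joint speeds; "effort": joint torques, N m; "position": TCP position; "ee_rot": TCP orientation; "contact_force": force on the tool from outside, world axes, zero at the start; "moment": the same for the moment, N m; "width": finger opening in m; "gripper_force": force on a finger pad.
Only numpy, scipy, OpenCV 4.12 (cv2) and the standard library are available. Lean on these libraries where they do the work, as an engineer would, in place of code of your own. Each camera call takes 0.05 s, during which the arm holds its last target. There are 200 camera calls.

## Working session

There is one attempt and no reset: what is moved stays moved. The work goes in short steps, Python scripts to look and compute and a tool call to move; the robot and the scene stay as the last step left them, time stands still between calls to the robot, and variables do not carry over. Pictures are saved under pics/ and viewed, at most 10 in all, crops included, and the job is handed in when it is done.

Besides the shell and the picture viewer there is one more tool, called after ">>>" as name(argument=value, ...), one argument or row to a line, values as JSON. move_arm: Moves the arm, as the interface text tells. Scaled input: -1 to 1 covers 80 cm each way for a shift and 120 degrees each way for a turn. Its arguments: {"type":"object","properties":{"deltas":{"type":"array","items":{"type":"array","items":{"type":"array","items":{"type":"number","minimum":-1,"maximum":1}}}},"squeeze":{"type":"number"}},"required":["deltas"]}

```bash
mkdir -p pics
python3 - <<'E'
from rig import manip
import cv2,numpy as np
s=manip.get_state();print(s)
for n in("top","side"):
    im=manip.get_image(n);cv2.imwrite(f"pics/{n}0.png",im[:,:,::-1])
    p=manip.camera_params(n);print(n,p)
print(manip.camera_params("wrist"))
E
```

```text
{'clock': 0.0, 'qpos': array([ 1.19498207e+00,  2.76568950e-01,  1.50617116e+00,  1.81878746e-05,
        1.36070109e+00, -1.20968715e-01]), 'qd': array([-0.00057573,  0.00019751, -0.00070732, -0.00108837,  0.0003882 ,
        0.00157978]), 'effort': array([-1.76458718e-03, -4.16787422e+01, -2.45813406e+01, -5.37989345e-04,
        1.12770501e-02, -2.21663532e-05]), 'position': array([0.14473883, 0.55593186, 0.23843941]), 'ee_rot': array([-2.35847917e-04,  1.27080069e-01,  9.91892031e-01, -8.93722489e-04]), 'contact_force': array([ 0.03735189,  0.11550992, -0.23011334]), 'moment': array([-0.00720979,  0.04347661, -0.00095171]), 'gripper_force': 0.0, 'width': 0.08556976906999676}
top {'fx': 356.4153940677936, 'fy': 356.4153940677936, 'cx': 258.4779771929014, 'cy': 189.49503729710455, 'R': array([[ 0.02034594, -0.99979134, -0.00182319],
       [-0.99723765, -0.02016361, -0.07148778],
       [ 0.0714361 ,  0.00327263, -0.99743981]]), 't': array([0.00306582, 0.57759006, 1.06979891])}
side {'fx': 423.4294820292402, 'fy': 423.4294820292402, 'cx': 257.6884470109069, 'cy': 189.0423692783805, 'R': array([[-0.99987217, -0.01590129,  0.00167321],
       [-0.00990066,  0.53356386, -0.84570183],
       [ 0.01255498, -0.84561029, -0.53365308]]), 't': array([0.57407407, 0.07762146, 1.05995102])}
{'fx': 297.3186396354542, 'fy': 297.3186396354542, 'cx': 252.23388046621142, 'cy': 190.85564141938366, 'tool_from_camera': array([[ 5.28072651e-04, -9.61853444e-01, -2.73564750e-01,
         7.00438169e-02],
       [ 9.99999494e-01,  2.73669191e-04,  9.68117161e-04,
         2.53846638e-05],
       [-8.56320581e-04, -2.73565123e-01,  9.61853102e-01,
        -1.34876358e-01],
       [ 0.00000000e+00,  0.00000000e+00,  0.00000000e+00,
         1.00000000e+00]])}
```

View pics/top0.png

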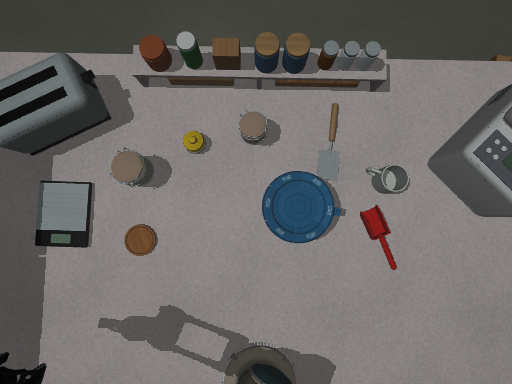

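View pics/side0.png

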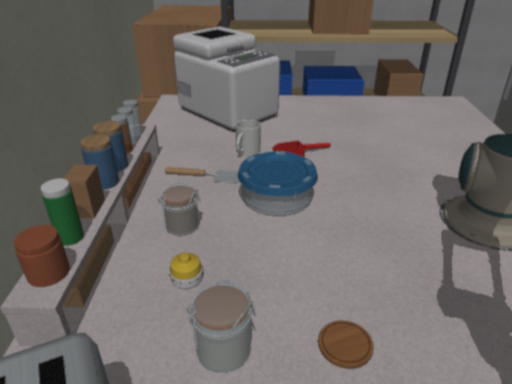

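The top view shows the blue lid around (298,207) with its tab at about (338,211). The mug (395,180), spatula (328,165) and scoop (375,220) are close on its right. The side view shows the lid at about (278,172).

```bash
cat > h.py <<'E'
import numpy as np,cv2
from rig import manip
def ray(n,u,v,z):
    p=manip.camera_params(n);R,t=p["R"],p["t"];o=-R.T@t
    d=R.T@np.array([(u-p["cx"])/p["fx"],(v-p["cy"])/p["fy"],1]);return o+d*(z-o[2])/d[2]
E
python3 - <<'E'
from h import *
im=cv2.imread("pics/top0.png");h=cv2.cvtColor(im,cv2.COLOR_BGR2HSV)
m=cv2.inRange(h,(95,90,40),(115,255,255));m[:150]=0;m[250:]=0;m[:,:240]=0;m[:,360:]=0
m=cv2.morphologyEx(m,cv2.MORPH_CLOSE,np.ones((7,7)))
c=max(cv2.findContours(m,0,1)[0],key=cv2.contourArea)[:,0]
P=np.array([ray("top",u,v,.086)[:2] for u,v in c])
C=np.median(P,0)
for _ in range(20):   # circle fit, rejecting tab
    r=np.hypot(*(P-C).T);k=abs(r-np.median(r))<.004
    Q=P[k];s=np.linalg.lstsq(np.c_[2*Q,np.ones(len(Q))],(Q**2).sum(1),rcond=None)[0];C=s[:2]
r=np.hypot(*(P-C).T);print(C,np.median(r))
f=r>np.median(r)+.005;t=P[f]-C;print(f.sum(),r.max(),np.degrees(np.arctan2(*t.mean(0)[::-1])))
# ribs: pale
g=cv2.inRange(h,(90,30,110),(125,150,255))&cv2.erode(m,np.ones((3,3)))
n,l,st,ce=cv2.connectedComponentsWithStats(g)
for i in range(1,n):
    if st[i,4]>2:
        p=ray("top",*ce[i],.087)[:2]-C;print(st[i,4],ce[i].round(),np.hypot(*p).round(3),np.degrees(np.arctan2(p[1],p[0])).round(1))
cv2.imwrite("pics/c.png",cv2.resize(im[140:270,230:410],None,fx=4,fy=4))
E
```

```text
[ 0.52639547 -0.09853013] 0.10197930126129366
17 0.12168596413185541 -95.72223947478653
36 [286. 178.] 0.089 22.2
39 [317. 181.] 0.09 -36.3
22 [268. 202.] 0.087 83.0
37 [329. 210.] 0.091 -96.2
22 [280. 231.] 0.087 144.7
37 [310. 235.] 0.089 -155.2
```

View pics/c.png

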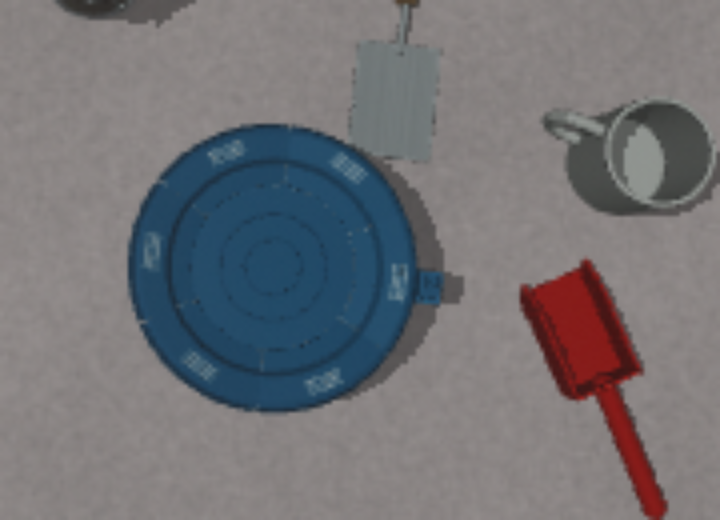

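The six rib marks agree on a tab azimuth of about −96.3°, and the tin centre is at (0.526, −0.0985). I'll close the gripper, keep the yaw as it is, and move above rim3.

```bash
cat >> h.py <<'E'
from scipy.spatial.transform import Rotation as Ro
C=np.array([.526,-.0985]);A=-96.3
def top(k): a=np.radians(A+60*k);return C+.091*np.array([np.cos(a),np.sin(a)])
def shifts(z,order=range(6)):
    s=manip.get_state();w=s["ee_rot"];R=Ro.from_quat([w[1],w[2],w[3],w[0]]).as_matrix()
    print("pos",s["position"].round(4),"F",s["contact_force"].round(1),"t",s["clock"])
    for k in order: print(k,top(k).round(3),(R.T@(np.r_[top(k),z]-s["position"])/.8).round(4))
E
python3 -c "
from h import *
shifts(.13)"
```

```text
pos [0.1448 0.556  0.2385] F [ 0.2  0.  -0.3] t 0.1
0 [ 0.516 -0.189] [-0.6838 -0.7839  0.1368]
1 [ 0.599 -0.152] [-0.7731 -0.7134  0.1367]
2 [ 0.609 -0.062] [-0.7567 -0.6009  0.1365]
3 [ 0.536 -0.008] [-0.651  -0.5588  0.1365]
4 [ 0.453 -0.045] [-0.5617 -0.6293  0.1366]
5 [ 0.443 -0.135] [-0.5781 -0.7418  0.1368]
```

>>> move_arm(
  deltas=[
    [[-0.651, -0.559, 0.04, 0, 1], [-0.651, -0.559, 0.04, 0, 1], [-0.651, -0.559, 0.04, 0, 1], [-0.651, -0.559, 0.04, 0, 1], [-0.651, -0.559, 0.04, 0, 1], [-0.651, -0.559, 0.04, 0, 1], [-0.651, -0.559, 0.04, 0, 1], [-0.651, -0.559, 0.04, 0, 1], [-0.651, -0.559, 0.04, 0, 1], [-0.651, -0.559, 0.04, 0, 1], [-0.651, -0.559, 0.04, 0, 1], [-0.651, -0.559, 0.04, 0, 1]],
  ],
  squeeze=30,
)

```text
clock: 1.3
position: [0.4871, 0.0621, 0.2111]
ee_rot: [-0.0, 0.127, 0.992, 0.0]
contact_force: [1.0, 1.6, -0.4]
width: -0.0001
gripper_force: 0.0
```

```bash
python3 -c "
from h import *
shifts(.115,[3])"
```

```text
pos [0.4871 0.0621 0.2111] F [ 1.   1.6 -0.4] t 1.3
3 [ 0.536 -0.008] [-0.0813 -0.0694  0.12  ]
```

>>> move_arm(
  deltas=[
    [[-0.081, -0.069, 0.05, 0, 1], [-0.081, -0.069, 0.05, 0, 1], [-0.081, -0.069, 0.05, 0, 1], [-0.081, -0.069, 0.05, 0, 1], [-0.081, -0.069, 0.05, 0, 1], [-0.081, -0.069, 0.05, 0, 1]],
  ],
)

```text
clock: 1.9
position: [0.5349, -0.0046, 0.172]
ee_rot: [0.0, 0.126, 0.992, 0.0]
contact_force: [-1.0, 0.4, -1.2]
width: 0.0001
gripper_force: 0.0
```

Run:
```python
from h import *
shifts(.11,[3])
s=manip.get_state()
im=manip.get_image("wrist");cv2.imwrite("pics/w1.png",im[:,:,::-1])
p=manip.camera_params("wrist");T=p["tool_from_camera"];w=s["ee_rot"];R=Ro.from_quat([w[1],w[2],w[3],w[0]]).as_matrix()
for X in [np.r_[top(k),.087] for k in range(6)]+[np.r_[C,.075],s["position"]+R@[0,0,.008]]:
    c=T[:3,:3].T@(R.T@(X-s["position"])-T[:3,3]);th=np.arctan2(np.hypot(*c[:2]),c[2]);e=c[:2]/np.hypot(*c[:2])
    print((p["fx"]*th*e+[p["cx"],p["cy"]]).round(0))
```

```text
pos [ 0.5349 -0.0046  0.172 ] F [-1.   0.4 -1.2] t 1.9
3 [ 0.536 -0.008] [-0.0023 -0.0038  0.0775]
[ 58. 227.]
[121. 296.]
[211. 292.]
[248. 202.]
[173. 111.]
[ 73. 134.]
[145. 212.]
[252. 244.]
```

View pics/w1.png

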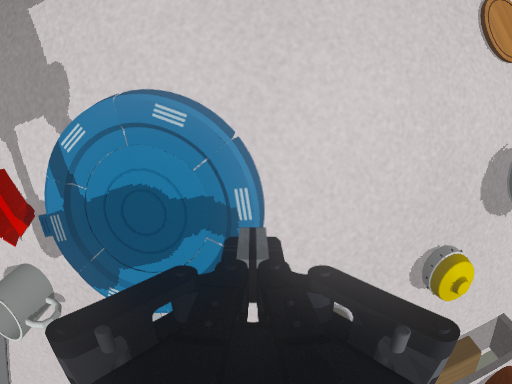

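The wrist view shows the ribs at (244,205), (170,114), (73,137) and (58,228). These are within about 3 px of the prediction, so the estimate is good. Now I press rim3.

>>> move_arm(
  deltas=[
    [[-0.002, -0.004, 0.06, 0, 1], [-0.002, -0.004, 0.085, 0, 1], [-0.002, -0.004, 0.09, 0, 1], [-0.002, -0.004, 0.094, 0, 1], [-0.002, -0.004, 0.098, 0, 1], [-0.002, -0.004, 0.101, 0, 1], [-0.002, -0.004, 0.103, 0, 1], [-0.002, -0.004, 0.105, 0, 1]],
  ],
)

```text
clock: 2.75
position: [0.5368, -0.0095, 0.0877]
ee_rot: [0.001, 0.127, 0.992, -0.0]
contact_force: [0.4, -0.2, 2.6]
width: -0.0001
gripper_force: 1.4
```

```bash
python3 -c "
from h import *
shifts(.115,[3,4])"
```

```text
pos [ 0.5368 -0.0095  0.0877] F [ 0.4 -0.2  2.6] t 2.75
3 [ 0.536 -0.008] [ 0.0014  0.0015 -0.0341]
4 [ 0.453 -0.045] [ 0.0906 -0.069  -0.0342]
```

>>> move_arm(
  deltas=[
    [[0, 0, 0.003, 0, 1], [0, 0, 0.003, 0, 1], [0, 0, -0.04, 0, 1], [0.09, -0.07, -0.04, 0, 1], [0.09, -0.07, -0.04, 0, 1], [0.09, -0.07, -0.04, 0, 1], [0.09, -0.07, -0.014, 0, 1], [0.09, -0.07, -0.01, 0, 1], [0.09, -0.07, -0.006, 0, 1], [0.09, -0.07, -0.002, 0, 1], [0.09, -0.07, 0.001, 0, 1], [0.09, -0.07, 0.003, 0, 1]],
  ],
)

```text
clock: 3.95
position: [0.4528, -0.0451, 0.0868]
ee_rot: [0.0, 0.127, 0.992, 0.0]
contact_force: [-7.5, 2.2, 26.8]
width: -0.0001
gripper_force: 13.6
```

```bash
python3 -c "
from h import *
shifts(.115,[4,5])"
```

```text
pos [ 0.4528 -0.0451  0.0868] F [-7.5  2.2 26.8] t 3.95
4 [ 0.453 -0.045] [ 0.0003  0.0006 -0.0353]
5 [ 0.443 -0.135] [-0.016  -0.112  -0.0353]
```

>>> move_arm(
  deltas=[
    [[0, 0, -0.01, 0, 1], [0, 0, -0.04, 0, 1], [-0.016, -0.112, -0.04, 0, 1], [-0.016, -0.112, -0.04, 0, 1], [-0.016, -0.112, -0.04, 0, 1], [-0.016, -0.112, -0.016, 0, 1], [-0.016, -0.112, -0.012, 0, 1], [-0.016, -0.112, -0.008, 0, 1], [-0.016, -0.112, -0.005, 0, 1], [-0.016, -0.112, -0.003, 0, 1], [-0.016, -0.112, -0.001, 0, 1], [-0.016, -0.112, -0.001, 0, 1]],
  ],
)

```text
clock: 5.15
position: [0.442, -0.1345, 0.0874]
ee_rot: [-0.0, 0.127, 0.992, 0.0]
contact_force: [-3.3, 1.9, 12.2]
width: -0.0
gripper_force: 6.5
```

```bash
python3 -c "
from h import *
shifts(.115,[5,0])"
```

```text
pos [ 0.442  -0.1345  0.0874] F [-3.3  1.9 12.2] t 5.15
5 [ 0.443 -0.135] [-0.001  -0.0005 -0.0345]
0 [ 0.516 -0.189] [-0.1066 -0.0426 -0.0346]
```

>>> move_arm(
  deltas=[
    [[0, 0, -0.01, 0, 1], [0, 0, -0.04, 0, 1], [-0.107, -0.043, -0.04, 0, 1], [-0.107, -0.043, -0.04, 0, 1], [-0.107, -0.043, -0.04, 0, 1], [-0.107, -0.043, -0.016, 0, 1], [-0.107, -0.043, -0.012, 0, 1], [-0.107, -0.043, -0.008, 0, 1], [-0.107, -0.043, -0.005, 0, 1], [-0.107, -0.043, -0.002, 0, 1], [-0.107, -0.043, 0, 0, 1], [-0.107, -0.043, 0, 0, 1]],
  ],
)

```text
clock: 6.35
position: [0.5159, -0.1895, 0.0875]
ee_rot: [-0.0, 0.127, 0.992, 0.0]
contact_force: [-3.8, 0.9, 11.7]
width: -0.0001
gripper_force: 5.5
```

```bash
python3 -c "
from h import *
shifts(.115,[0,1])"
```

```text
pos [ 0.5159 -0.1895  0.0875] F [-3.8  0.9 11.7] t 6.35
0 [ 0.516 -0.189] [-0.      0.0007 -0.0344]
1 [ 0.599 -0.152] [-0.0893  0.0712 -0.0343]
```

>>> move_arm(
  deltas=[
    [[0, 0, -0.01, 0, 1], [0, 0, -0.04, 0, 1], [-0.09, 0.071, -0.04, 0, 1], [-0.09, 0.071, -0.04, 0, 1], [-0.09, 0.071, -0.04, 0, 1], [-0.09, 0.071, -0.016, 0, 1], [-0.09, 0.071, -0.012, 0, 1], [-0.09, 0.071, -0.008, 0, 1], [-0.09, 0.071, -0.005, 0, 1], [-0.09, 0.071, -0.002, 0, 1], [-0.09, 0.071, 0, 0, 1], [-0.09, 0.071, 0, 0, 1]],
  ],
)

```text
clock: 7.55
position: [0.5995, -0.1534, 0.0875]
ee_rot: [-0.0, 0.127, 0.992, -0.0]
contact_force: [-3.1, -0.1, 8.8]
width: -0.0001
gripper_force: 4.6
```

```bash
python3 -c "
from h import *
shifts(.115,[1,2])"
```

```text
pos [ 0.5995 -0.1534  0.0875] F [-3.1 -0.1  8.8] t 7.55
1 [ 0.599 -0.152] [ 0.0006  0.0012 -0.0343]
2 [ 0.609 -0.062] [ 0.017   0.1138 -0.0344]
```

>>> move_arm(
  deltas=[
    [[0, 0, 0.001, 0, 1], [0, 0, -0.04, 0, 1], [0.017, 0.114, -0.04, 0, 1], [0.017, 0.114, -0.04, 0, 1], [0.017, 0.114, -0.04, 0, 1], [0.017, 0.114, -0.016, 0, 1], [0.017, 0.114, -0.012, 0, 1], [0.017, 0.114, -0.008, 0, 1], [0.017, 0.114, -0.005, 0, 1], [0.017, 0.114, -0.002, 0, 1], [0.017, 0.114, 0.001, 0, 1], [0.017, 0.114, 0.001, 0, 1]],
  ],
)

```text
clock: 8.75
position: [0.6097, -0.0623, 0.0874]
ee_rot: [0.0, 0.127, 0.992, -0.0]
contact_force: [-4.9, -0.2, 12.8]
width: 0.0001
gripper_force: 6.4
```

>>> move_arm(
  deltas=[
    [[0, 0, -0.01, 0, 1], [0, 0, -0.05, 0, 1], [0, 0, -0.1, 0, 1], [0, 0, -0.2, 0, 1], [0.15, 0, -0.3, 0, 1], [0.3, 0.0, -0.3, 0, 1], [0.3, 0.15, -0.3, 0, 1], [0.3, 0.3, -0.3, 0, 1], [0.3, 0.3, -0.3, 0, 1], [0.3, 0.3, -0.3, 0, 1], [0.3, 0.3, -0.3, 0, 1], [0.3, 0.3, -0.3, 0, 1]],
  ],
)

```text
clock: 9.95
position: [0.4373, 0.2327, 0.3256]
ee_rot: [0.0, 0.127, 0.992, 0.0]
contact_force: [0.3, 0.1, -0.4]
width: -0.0001
gripper_force: 0.0
```

Run:
```python
from h import *
a=manip.get_image("top")[:,:,::-1];b=manip.get_image("side")[:,:,::-1]
a=cv2.resize(a[130:270,220:420],(800,560))[:,:400*2];b=b[120:230,220:340]
cv2.imwrite("pics/e1.png",a);cv2.imwrite("pics/e2.png",cv2.resize(b,None,fx=5,fy=5))
```

```text
(no output)
```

View pics/e1.png

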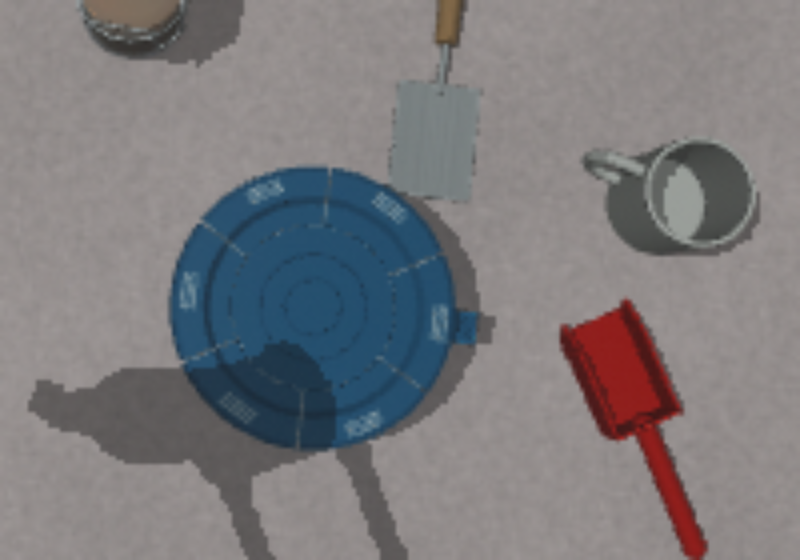

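View pics/e2.png

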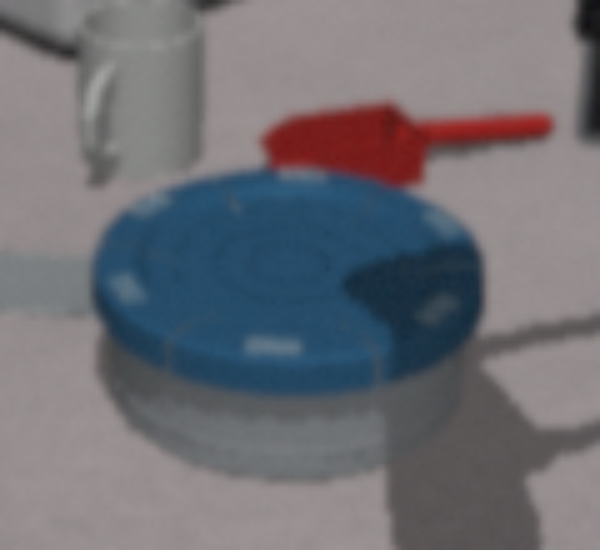

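The top crop shows all six seams fine and even, and the lid hasn't moved. The side crop shows the rim level all the way round, with its lower edge even at about y=385. Every press also ended with the fingertips at about 79.5 mm with force on them, which is the clicked-home height.

```bash
python3 -c "
from rig import manip
print(manip.sign_off())"
```

```text
the job is handed in; nothing more can be done
None
```

I pressed all six rim sections down to the clicked-home height, the final pictures show the rim level with the tin still in place and nothing nearby disturbed, and the job was handed in at about 10 s; the sign-off gave no verdict.

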